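Right the toppled plaster baluster and stand it in the mould box

TASK

The plaster baluster has toppled over on the bench. Stand it back up on its square plinth on the bench top and let go of it, so it rests there on its own; then pick it up again, lift it over the walls of the open plywood mould box and set it down gently, not dropping it, so that it is left standing upright in the middle of the box floor with the plinth's sides parallel to the box walls. Leave everything else on the bench where it is.

Things in the scene. Friction and masses are not known exactly. Their poses are not given: they have to be found in the camera images.
- baluster: White plaster baluster, 165 mm tall, 0.4 kg, lying on its side. Origin: centre of the plinth's underside; z runs to the knob, x and y parallel to the plinth's sides. By height: plinth 64 x 64 mm to 22; round shaft 46 mm across, 36-96 (wider moulding at both ends); collar 64 mm across, 104-119; knob 42 mm across, 119-157, bevelled to 165. Lying, its axis is level, 32 mm above the bench.
- mould_box: Open-topped mould box fixed to the bench, to the robot's left or right: white base board 200 x 200 x 12 mm carrying four plywood walls 10 mm thick; inside 150 x 150 mm, outside 170 x 170 mm, wall tops 112 mm above the bench. Origin: centre of the underside of the board, on the bench; x and y axes parallel to the walls, z up.
- box_floor (a point): Centre of the mould box's inner floor, 12 mm above the bench; axes as for the mould box.
- cup: White open mixing cup, 76 mm across the rim, 100 mm tall, standing on the bench scale (a black box 190 x 170 mm with a steel platform, 32 mm high, fixed, on the other side of the robot from the mould box). Origin: centre of its underside.
- jar_a: White screw jar with a blue lid, 84 mm across, 137 mm tall, standing at the back. Origin: centre of its underside.
- jar_b: White screw jar with a yellow lid, 84 mm across, 137 mm tall, standing at the back. Origin: centre of its underside.
- bottle: White bottle, 60 mm across, 170 mm tall, standing at the back. Origin: centre of its underside.
- carton: Gabled carton 70 x 70 mm, 204 mm tall, white and blue, standing at the back right. Origin: centre of its underside.
- urn: White plaster urn, 72 mm across, 90 mm tall, standing upright at the back left. Origin: centre of its underside.
- tape: Roll of brown tape lying flat, 96 mm across, 25 mm high, behind the baluster. Origin: centre of its underside.
- brush: Flat brush 190 mm long lying behind the baluster, about 20 mm high. Origin: under its middle.
Things that resemble listed ones, but are neither listed nor needed, are in the scene too. What is shaped like the baluster but pink, purple or turquoise is not meant.

How it is judged (in metres and radians):
On the way:
1. the baluster stands upright on the bench top on its plinth, let go and at rest (angle between baluster's own z axis and vertical below 0.1 rad and height (world z) of baluster between -0.004 and 0.006 m and contact force between the fingers and baluster below 0.1 N and linear speed of baluster below 0.03 m/s), for 0.3 s.
At the end, for the whole second after the job is handed in: The baluster stands upright (within 0.06 rad) on the floor of the mould box, its plinth's centre within 20 mm of the floor's centre along each wall direction, the plinth's sides parallel to the walls within 0.2 rad (any of the four quarter turns), released and at rest (x of baluster in the frame of box_floor between -0.02 and 0.02 m and y of baluster in the frame of box_floor between -0.02 and 0.02 m and z of baluster in the frame of box_floor between -0.003 and 0.004 m and angle between baluster's own z axis and vertical below 0.06 rad and (angle between the x axis of baluster and the x axis of box_floor, either way round below 0.2 rad or angle between the x axis of baluster and the y axis of box_floor, either way round below 0.2 rad) and linear speed of baluster below 0.02 m/s and contact force between the fingers and baluster below 0.1 N); the robot touches nothing.
It fails at once if the baluster is dropped or slammed down in the mould box (moves faster than 0.4 m/s inside the box within 40 mm of its floor) (horizontal distance between baluster and box_floor below 0.07 m and z of baluster in the frame of box_floor below 0.04 m and linear speed of baluster above 0.4 m/s).
It fails at once if the cup, a jar, the bottle, the carton, the urn, the tape or the brush is moved more than 30 mm (distance of any of cup, jar_a, jar_b, bottle, carton, urn, tape, brush from where it was at the start of the episode above 0.03 m).
It fails at once if the cup, a jar, the bottle, the carton or the urn is tipped over (angle between any of cup, jar_a, jar_b, bottle, carton, urn's own z axis and vertical above 0.5 rad).
It also fails if it takes over 64 s, if anything falls off the work surface, if the arm or the gripper's body presses on something with over 40 N, if the wrist force passes 120 N, or if a joint passes its speed limit or range.

ROBOT

A 6-joint arm with a two-finger parallel gripper is mounted at the origin on the work surface. World frame = base frame: x ahead of the robot, y to its left, z up, the work surface at z = 0. Lengths are in mm, angles in rad, forces in N, time in s.
With the tool pointing down it reaches from about 250 to 775 mm from the base axis. Payload 4 kg.
Tool frame: the origin (TCP) lies midway between the tips of the shut fingers; the grasp point (between the pads) lies env.hold_point_z behind it (env.hold_point_z is the distance from the TCP to the grasp point, in mm); z points along the fingers, y is the line along which they close (so a half turn about z gives the same grasp; the last joint's range is limited). The gripper opens to 94 mm and grips with 3 to 60 N. Pads are 16 mm wide; open, the fingers measure 119 mm over their backs; the gripper's body (75 mm by 177 mm) begins 78 mm behind the grasp point.
Start: joints at [-1.233, 0.087, 1.371, -0, 1.684, -0.103], TCP at [234.665, -497.446, 205.506] pointing down, gripper open.
Joint ranges: [-3.1, 3.1], [-0.76, 2.03], [0.27, 2.55], [-1.08, 4.22], [0.17, 2.65], [-2.57, 2.57]. Speed limits (rad/s): [2.79, 2.79, 3.14, 3.14, 3.14, 3.14].

INTERFACE

Orientations are given as a rotation vector (axis times angle).
In Python, from plant import env, vision gives the robot as it stands. Calls block until the motion is done:
- env.move_to(position, orientation): joint-space move of the TCP to a pose.
- env.line_to(position, ori=None, speed=150, max_force=None): straight line of the TCP; ori=None keeps the orientation; speed is the mean speed in mm/s. With max_force (N) it stops when the force on the tool has changed by that much, and returns True; else False.
- env.set_joints(angles): joint-space move.
- env.gripper_to(opening, force=None): finger opening in mm; force is the grip in N (None keeps the last); returns when the fingers have stopped.
- env.pause(seconds).
- env.ik(position, orientation): joint angles nearest the present ones, or None.
- env.sense(): the state.
- vision.grab_frame(name): name is "scene" or "top" or "wrist"; returns the picture (384x512x3 uint8, red, green, blue); there is no depth.
- vision.get_calibration(name): a dict with "vertical_fov" (degrees; the focal length in pixels is half the picture's height over the tangent of half this angle, whatever the lens; pixels are square), "cx", "cy" (the principal point, pixels), "position" and "orientation" of the camera in the world. Camera axes: x right, y down, z forward; pixel columns grow to the right and rows downward; lengths in mm; the calibration is good to about 2 mm. A picture is of the moment at which its call begins: read the wrist's pose just before it. get_calibration takes no time and is no camera call; for the wrist camera it gives the pose at the moment of the call.
A pose or a line that the arm cannot do raises env.IKError and nothing moves.
- env.close_job(): hands the job in; it is judged then, once.
The state is a dict: "clock": time; "joint_positions": joint angles; "dq": joint speeds; "tau": joint torques, N m; "position": TCP position; "ee_rot": TCP orientation; "ft_force": force on the tool from outside, world axes, zero at the start; "moment": the same for the moment, N m; "gripper_width": finger opening in mm; "grasp_force": force on a finger pad.
Only numpy, scipy, OpenCV 4.12 (cv2) and the standard library are available. Lean on these libraries where they do the work, as an engineer would, in place of code of your own. Each camera call takes 0.05 s, during which the arm holds its last target. There are 200 camera calls.

## Working session

There is one attempt and no reset: what is moved stays moved. The work goes in short steps, each a Python script; the robot and the scene stay as the last script left them, time stands still between calls to the robot, and variables do not carry over. Pictures are saved under pics/ and viewed, at most 10 in all, crops included, and the job is handed in when it is done.

```bash
ls; mkdir -p pics; python3 - <<'E'
from plant import env, vision
import cv2
for n in("scene","top"):
    im=vision.grab_frame(n); cv2.imwrite(f"pics/{n}0.png",im[:,:,::-1]); print(n,vision.get_calibration(n))
print(vision.get_calibration("wrist"),env.hold_point_z,env.sense()["ee_rot"],env.sense()["clock"])
E
```

```text
pics
scene {'vertical_fov': 46.65823607557466, 'cx': 261.4249022239329, 'cy': 187.52296788578113, 'position': array([1150.97689175, -454.62183214, 1185.7901671 ]), 'orientation': array([-2.25466133, -1.22242504,  0.3875507 ])}
top {'vertical_fov': 51.84558266133419, 'cx': 261.0880040785231, 'cy': 185.562686970055, 'position': array([ 376.11114775,  -16.59947154, 1364.08694518]), 'orientation': array([-2.15220201,  2.21969338, -0.07832459])}
{'vertical_fov': 71.74182685363444, 'cx': 252.11280681153696, 'cy': 192.95844904789382, 'position': array([ 302.77799789, -465.86610995,  383.95516827]), 'orientation': array([ 2.46577846, -1.5599665 , -0.20466509])} 18.8 [-3.06367058e+00 -6.86410677e-01  3.54003800e-04] 0.1
```

View pics/top0.png

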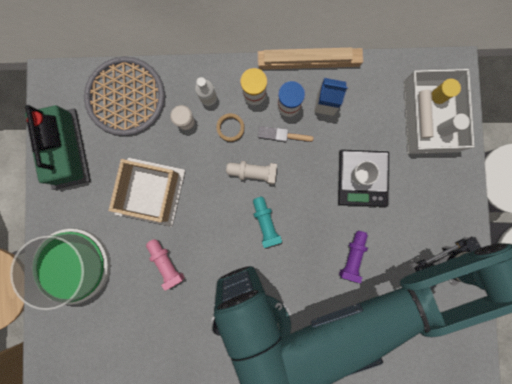

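View pics/scene0.png

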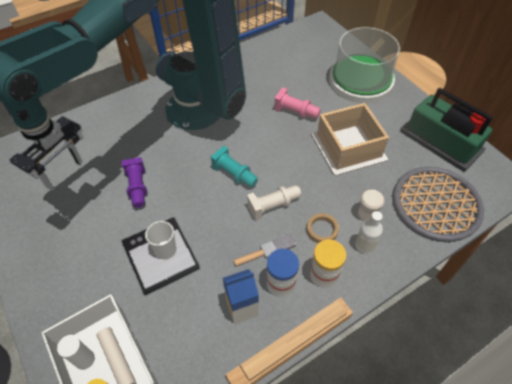

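The top view has +x up and +y left. The shapes like the baluster are white (252,172), turquoise (266,222), pink (164,265), purple (355,257) and a plain roller in the tray (427,113). Only the white one at (252,172) fits: it is plaster white with its plinth at right (273,173) and knob at left (231,169). The mould box is at (146,190). An enlarged crop will confirm this.

```bash
python3 - <<'E'
import cv2
im=cv2.imread("pics/top0.png")[135:235,100:300]
cv2.imwrite("pics/crop0.png",cv2.resize(im,None,fx=4,fy=4,interpolation=cv2.INTER_CUBIC))
E
cat > h.py <<'E'
import numpy as np, cv2
from scipy.spatial.transform import Rotation as R
from plant import env, vision
def pix2w(cal,uv,z):
    f=192/np.tan(np.radians(cal["vertical_fov"])/2)
    uv=np.atleast_2d(uv).astype(float)
    d=np.c_[(uv[:,0]-cal["cx"])/f,(uv[:,1]-cal["cy"])/f,np.ones(len(uv))]
    d=R.from_rotvec(cal["orientation"]).apply(d); p=np.array(cal["position"])
    return p+d*((z-p[2])/d[:,2])[:,None]
def w2pix(cal,P):
    f=192/np.tan(np.radians(cal["vertical_fov"])/2)
    q=R.from_rotvec(cal["orientation"]).inv().apply(np.atleast_2d(P)-cal["position"])
    return np.c_[q[:,0]/q[:,2]*f+cal["cx"],q[:,1]/q[:,2]*f+cal["cy"]]
E
```

```text
(no output)
```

View pics/crop0.png

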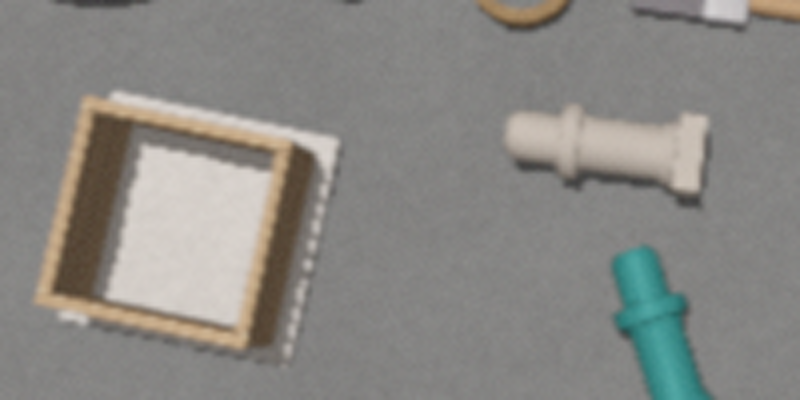

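The crop confirms the white baluster, with its knob tip at crop (505,133) and plinth underside at about (704,155). The box's outer top corners are at crop (87,97), (297,142), (245,348) and (38,303).

```bash
cat >> h.py <<'E'
def ori(axis_yaw, tilt, flip=0):
    """tool orientation: horizontal direction a (yaw) is the lean plane; tool z = -Z tilted by `tilt` towards a; tool y = across a"""
    a=np.array([np.cos(axis_yaw),np.sin(axis_yaw),0]); up=np.array([0,0,1.])
    z=-up*np.cos(tilt)+a*np.sin(tilt); y=np.cross(up,a)*(-1 if flip else 1); x=np.cross(y,z)
    return R.from_matrix(np.c_[x,y,z]).as_rotvec()
def tcp(hold,o): return np.asarray(hold,float)+R.from_rotvec(o).apply([0,0,env.hold_point_z])
E
python3 - <<'E'
from h import *
cal=vision.get_calibration("top")
c=lambda p:(np.array(p)+.5)/4-.5+[100,135]
B=pix2w(cal,c([(87,97),(297,142),(245,348),(38,303)]),112)
print(B.round(1), np.linalg.norm(np.roll(B,-1,0)-B,axis=1)); bc=B.mean(0)
e=B-np.roll(B,-1,0); print("box",bc,[np.degrees(np.arctan2(v[1],v[0])).round(1) for v in e])
k=pix2w(cal,c([(505,133)]),32)[0]; u=pix2w(cal,c([(704.5,155)]),64)[0]; u2=pix2w(cal,c([(704.5,155)]),32)[0]
a=k-u; print("knob",k,"base",u,u2,np.linalg.norm(a[:2]),np.degrees(np.arctan2(a[1],a[0])))
w=np.arctan2(a[1],a[0]); h=u+0; h[2]=0; ax=np.array([np.cos(w),np.sin(w),0])
for f in (0,1):
  for t in np.radians([-60,-45,-30,-15,0]):
    o1=ori(w,t,f); g=h+ax*68+[0,0,32]; q1=env.ik(tcp(g,o1),o1); q1b=env.ik(tcp(g+[0,0,100],o1),o1)
    o2=ori(w,t+np.pi/2,f); g2=h+ax*40+[0,0,68]
    q2=env.ik(tcp(g2,o2),o2);q3=env.ik(tcp(g2+[0,0,100],o2),o2)
    print(f,np.degrees(t).round(),*[None if q is None else np.round(q,2) for q in (q1,q1b,q3,q2)])
E
```

```text
[[563.4 423.6 112. ]
 [522.2 256.7 112. ]
 [360.  300.2 112. ]
 [400.5 463.4 112. ]] [171.9974817  167.92261596 168.11026307 167.72358178]
box [461.52057916 360.96659116 112.        ] [np.float64(76.1), np.float64(-15.0), np.float64(-103.9), np.float64(166.3)]
knob [533.72748963  97.75361886  32.        ] base [506.56874991 -69.38196665  64.        ] [509.7797992  -70.68114118  32.        ] 169.32779183507847 80.77037858335221
0 -60.0 [ 0.37  0.57  1.52 -0.85  1.71 -2.43] [ 0.37  0.44  1.47 -0.88  1.82 -2.56] None None
0 -45.0 [ 0.3   0.42  1.57 -0.69  1.57 -2.53] None None [-0.61  0.26  1.7   0.69  1.58  2.56]
0 -30.0 None None None [-0.69  0.4   1.69  0.85  1.71  2.43]
0 -15.0 None None [-0.74  0.39  1.64  1.05  1.94  2.5 ] [-0.74  0.55  1.66  0.99  1.84  2.34]
0 0.0 None None [-0.76  0.54  1.65  1.2   2.05  2.43] [-0.76  0.72  1.63  1.12  1.98  2.27]
1 -60.0 [ 0.37  0.57  1.52 -0.85  1.71  0.71] [ 0.37  0.44  1.47 -0.88  1.82  0.58] [-0.49  0.07  1.59  0.5   1.65 -0.33] [-0.49  0.16  1.7   0.5   1.47 -0.42]
1 -45.0 [ 0.3   0.42  1.57 -0.69  1.57  0.61] [ 0.3   0.31  1.5  -0.7   1.71  0.49] [-0.61  0.15  1.61  0.7   1.74 -0.46] [-0.61  0.26  1.7   0.69  1.58 -0.58]
1 -30.0 [ 0.19  0.29  1.63 -0.49  1.44  0.47] [ 0.19  0.19  1.53 -0.49  1.61  0.38] [-0.69  0.26  1.63  0.88  1.83 -0.56] [-0.69  0.4   1.69  0.85  1.71 -0.71]
1 -15.0 [ 0.05  0.19  1.67 -0.26  1.34  0.28] [ 0.05  0.1   1.56 -0.26  1.53  0.23] [-0.74  0.39  1.64  1.05  1.94 -0.64] [-0.74  0.55  1.66  0.99  1.84 -0.8 ]
1 0.0 [-0.11  0.14  1.71 -0.    1.29  0.05] [-0.11  0.05  1.59 -0.    1.5   0.05] [-0.76  0.54  1.65  1.2   2.05 -0.71] [-0.76  0.72  1.63  1.12  1.98 -0.87]
```

```bash
cat >> h.py <<'E'
W=np.radians(80.8); AX=np.array([np.cos(W),np.sin(W),0]); BASE=np.array([508.,-69,0])
T=np.radians(-30); O1=ori(W,T,1); O2=ori(W,T+np.pi/2,1); G=BASE+AX*68+[0,0,33]; G2=BASE+AX*40+[0,0,68]
def rep(*k):
    s=env.sense(); print(*[np.round(s[x],3) for x in ("clock","position","ft_force","gripper_width","grasp_force")])
E
python3 - <<'E'
from h import *
env.move_to(tcp(G+[0,0,110],O1),O1); rep()
cv2.imwrite("pics/w1.png",vision.grab_frame("wrist")[:,:,::-1])
print(w2pix(vision.get_calibration("wrist"),[G,BASE+[0,0,32],BASE+AX*165+[0,0,32]]))
E
```

```text
2.175 [517.507 -12.062 126.956] [-1.241  0.272 -0.682] 94.043 0.0
[[250.19058678 142.46145405]
 [250.51741541 192.66661283]
 [249.4456816   23.65282452]]
```

View pics/w1.png

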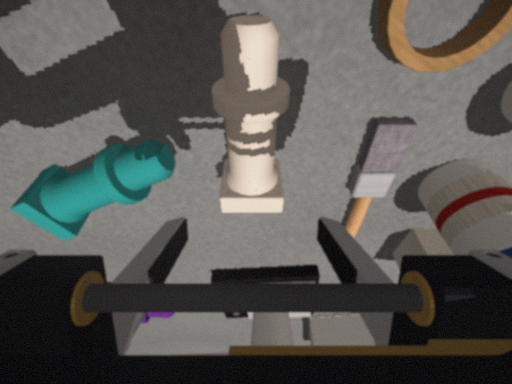

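The wrist view shows the shaft on the predicted column 250, with the knob tip at row 17 and the plinth's underside edge at row 211. The alignment is good and both sides are clear for the fingers. I'll correct along the axis, then grasp and stand it up.

```bash
python3 - <<'E'
from h import *
p=pix2w(vision.get_calibration("wrist"),[(251,211)],64)[0]; d=np.clip((p-BASE)@AX,-10,10); print("underside",p,"shift",d)
g=G+AX*d
env.line_to(tcp(g+[0,0,110],O1)); 
print(env.line_to(tcp(g,O1),speed=80,max_force=15)); rep()
env.gripper_to(30,40); rep()
env.line_to(tcp(g+[0,0,120],O1),speed=100); rep()
env.move_to(tcp(G2+[0,0,120],O2),O2); rep()
cv2.imwrite("pics/s2.png",vision.grab_frame("scene")[80:280,150:350,::-1].repeat(3,0).repeat(3,1))
E
```

```text
underside [509.43486463 -64.11462816  64.        ] shift 5.051935576508998
False
4.0 [518.684  -6.084  17.36 ] [-0.224  0.264 -0.747] 93.928 0.0
4.808 [518.025  -6.168  16.699] [-0.671  0.967  0.441] 45.467 39.995
6.158 [517.632  -6.225 135.691] [ 0.04  -0.082 -3.266] 45.269 39.995
7.408 [516.607 -13.153 177.868] [-0.561  1.045 -2.359] 44.895 39.999
```

View pics/s2.png

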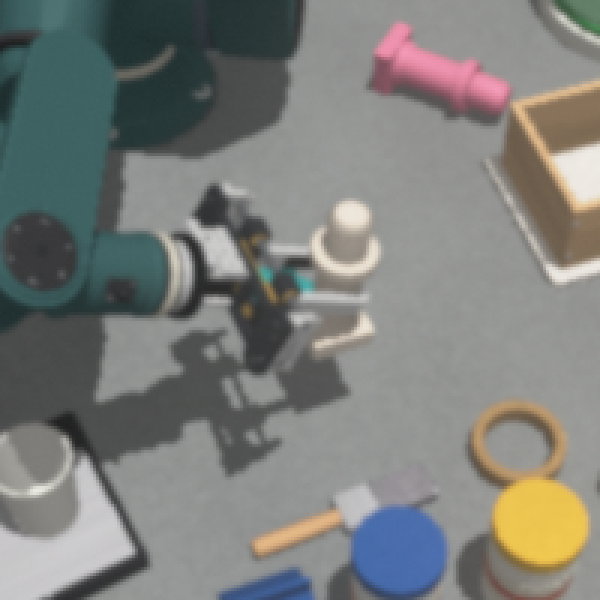

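The baluster is held upright above the clear bench. I'll lower it until it touches, let go and back off.

```bash
python3 - <<'E'
from h import *
env.line_to(tcp(G2+[0,0,20],O2),speed=120)
print(env.line_to(tcp(G2-[0,0,12],O2),speed=20,max_force=4)); rep()
env.gripper_to(94); env.pause(.3); rep()
b=R.from_rotvec(O2).apply([0,0,-1.])
env.line_to(env.sense()["position"]+b*110,speed=120)
h=G2*[1,1,0]+[0,0,138]
for yaw in np.arange(0,180,15): # feasible top-down yaws
    o=ori(np.radians(yaw),0,1); q=env.ik(tcp(h,o),o); print(yaw,None if q is None else np.round(q,2))
o=ori(0,0,1); env.move_to(tcp(h-[60,0,-140],o),o); rep()
f=vision.grab_frame("wrist"); cv2.imwrite("pics/w3.png",f[:,:,::-1])
c=vision.get_calibration("wrist"); print(w2pix(c,[h*[1,1,0]+[0,0,165],h*[1,1,0]]))
E
```

```text
True
9.258 [516.989 -13.419  65.715] [-1.019 -2.513  4.261] 45.151 39.999
10.442 [516.165 -13.25   64.04 ] [-1.186  0.664  0.725] 93.672 0.0
0 [-0.17  0.04  1.59 -0.    1.51  1.4 ]
15 [-0.17  0.04  1.59 -0.    1.51  1.14]
30 [-0.17  0.04  1.59 -0.    1.51  0.88]
45 [-0.17  0.04  1.59 -0.    1.51  0.62]
60 [-0.17  0.04  1.59  0.    1.51  0.36]
75 [-0.17  0.04  1.59 -0.    1.51  0.09]
90 [-0.17  0.04  1.59 -0.    1.51 -0.17]
105 [-0.17  0.04  1.59 -0.    1.51 -0.43]
120 [-0.17  0.04  1.59 -0.    1.51 -0.69]
135 [-0.17  0.04  1.59 -0.    1.51 -0.95]
150 [-0.17  0.04  1.59 -0.    1.51 -1.21]
165 [-0.17  0.04  1.59  0.    1.51 -1.48]
13.3 [454.151 -29.52  258.375] [-0.064 -0.494  0.325] 94.058 0.0
[[251.82824144 138.1313117 ]
 [251.99912995 132.23524346]]
```

View pics/w3.png

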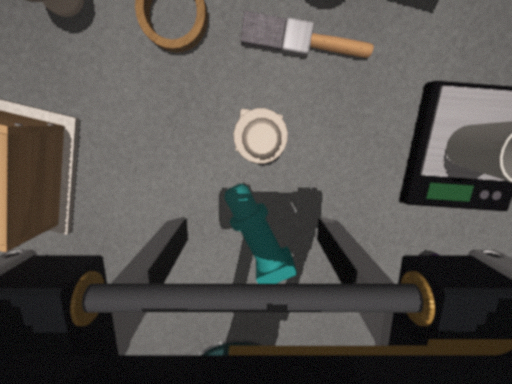

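It is standing free, with the knob centre at about (262,137) against the predicted (252,138). I'll correct for that, grip the knob from above, lift, and carry it to above the box.

```bash
cat >> h.py <<'E'
WB=W-np.radians(5.0); OA=ori(W,0,1); OB=ori(WB,0,1); BOX=np.array([461.5,361.,0])
E
python3 - <<'E'
from h import *
c=vision.get_calibration("wrist"); k=pix2w(c,[(262.3,137)],165)[0]; print(k)
g=k*[1,1,0]+[0,0,139]
env.move_to(tcp(g+[0,0,100],OA),OA)
print(env.line_to(tcp(g,OA),speed=80,max_force=12)); rep()
env.gripper_to(25,40); rep()
env.line_to(tcp(g+[0,0,160],OA),speed=120); rep()
env.move_to(tcp(BOX+[0,0,139+160],OB),OB); env.pause(.3); rep()
cv2.imwrite("pics/t4.png",cv2.resize(vision.grab_frame("top")[130:255,80:230,::-1],None,fx=4,fy=4))
cv2.imwrite("pics/s4.png",cv2.resize(vision.grab_frame("scene")[40:200,260:440,::-1],None,fx=4,fy=4))
cv2.imwrite("pics/w4.png",vision.grab_frame("wrist")[:,:,::-1])
c=vision.get_calibration("wrist");print(c,w2pix(c,[BOX+[0,0,112],BOX+[0,0,12]]))
E
```

```text
[515.52651943 -40.04821389 165.        ]
False
16.017 [516.049 -40.128 120.977] [ 0.292 -0.003  1.163] 94.292 0.0
16.875 [515.301 -40.022 120.03 ] [ 0.193 -0.921 -0.206] 41.214 39.926
18.358 [515.145 -39.955 279.081] [ 0.799 -0.706 -3.535] 41.165 39.916
20.158 [461.954 360.317 280.305] [ 0.172  0.351 -3.171] 41.617 39.916
{'vertical_fov': 71.74182685363444, 'cx': 252.11280681153696, 'cy': 192.95844904789382, 'position': array([481.0666361 , 432.32767327, 459.75929877]), 'orientation': array([ 2.86320246, -0.35518961, -0.04575375])} [[250.89780774 180.06817135]
 [251.14465504 167.83057169]]
```

View pics/w4.png

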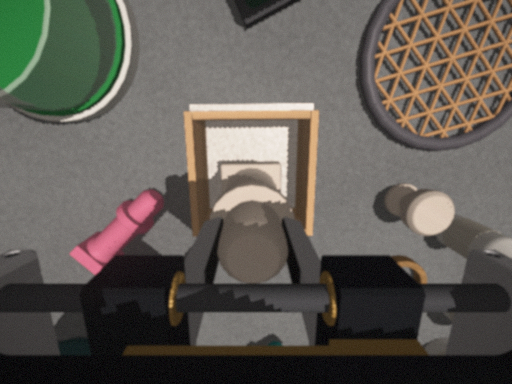

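View pics/s4.png

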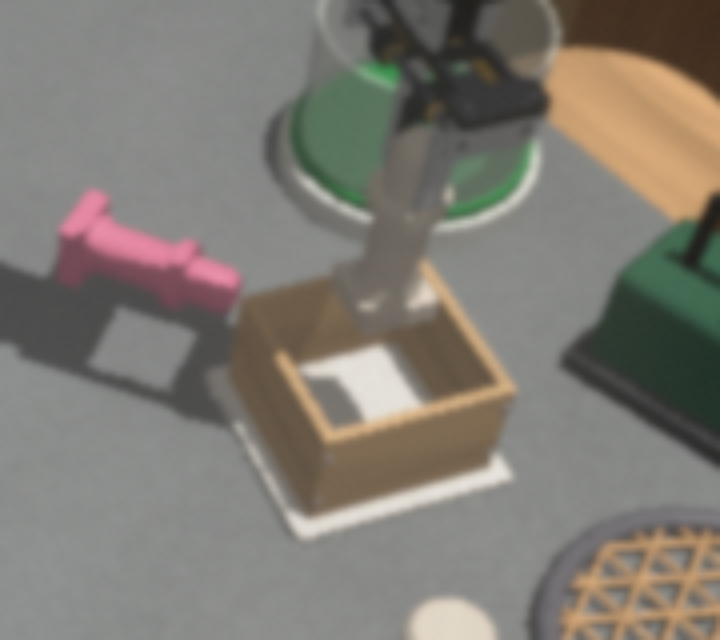

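The wrist view shows the far outer wall edge running from (186,112) to (319,113), parallel to the plinth at (220–281, row 164). The held baluster is vertical and over the box. I'll fine-centre it and lower it gently.

```bash
python3 - <<'E'
from h import *
c=vision.get_calibration("wrist"); a=np.array([np.cos(WB),np.sin(WB),0])
m=pix2w(c,[(252.5,112)],112)[0]-85*a; b=(m*[1,1,0]+BOX)/2; print(m,b)
env.line_to(tcp(b+[0,0,299],OB))
print(env.line_to(tcp(b+[0,0,151+22],OB),speed=90,max_force=15)); rep()
print(env.line_to(tcp(b+[0,0,151-8],OB),speed=18,max_force=4)); rep()
env.gripper_to(94); env.pause(.2); rep()
env.line_to(tcp(b+[0,0,300],OB),speed=120); env.pause(.2); rep()
cv2.imwrite("pics/w5.png",vision.grab_frame("wrist")[:,:,::-1])
cv2.imwrite("pics/s5.png",cv2.resize(vision.grab_frame("scene")[40:200,260:440,::-1],None,fx=4,fy=4))
c=vision.get_calibration("wrist");print(w2pix(c,[b+[0,0,177],b+[0,0,12]]))
E
```

```text
[463.98548556 362.58197287 112.        ] [462.74274278 361.79098644   0.        ]
False
22.108 [463.178 362.07  155.118] [ 0.071  0.26  -2.992] 41.527 39.916
True
23.258 [462.342 361.835 131.872] [-0.912 -0.387  5.062] 41.301 39.961
24.392 [461.328 361.357 129.82 ] [0.335 0.236 5.95 ] 94.026 2.767
26.008 [462.562 361.655 280.476] [-1.287  0.287 -0.811] 94.225 0.0
[[251.37632679 191.96772543]
 [252.04266274 167.18597825]]
```

View pics/w5.png

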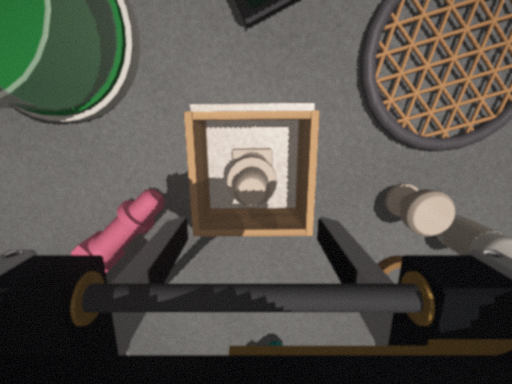

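View pics/s5.png

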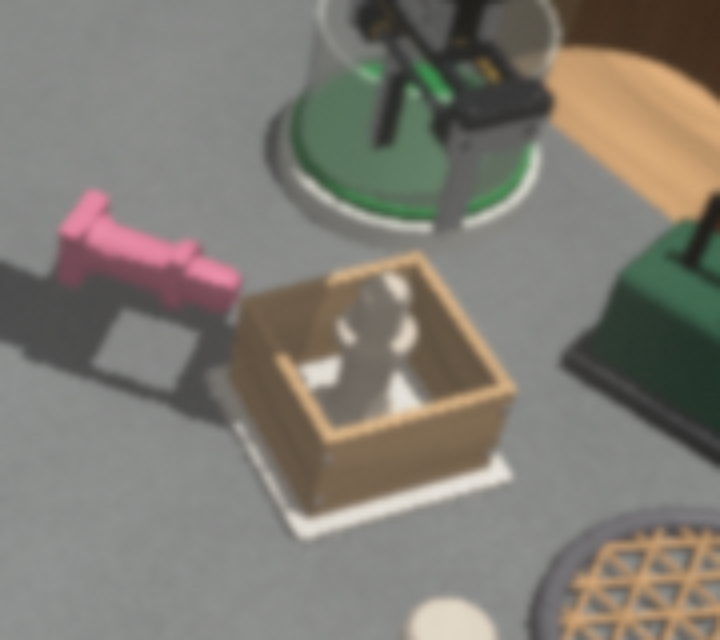

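```bash
python3 - <<'E'
from h import *
c=vision.get_calibration("wrist"); a=np.array([np.cos(WB),np.sin(WB),0]); n=np.array([a[1],-a[0],0])
for nm,uv,z in [("plinth far edge mid (exp +32)",(252.5,149),34),("floor far edge (exp +75)",(248,127),12),("wall far outer (85)",(252.5,112),112),("wall near outer(-85)",(253,236),112)]:
    p=pix2w(c,[uv],z)[0]-BOX; print(nm,p@a,p@n)
f=cv2.imread("pics/w5.png")[90:245,175:330]; cv2.imwrite("pics/w5c.png",cv2.resize(f,None,fx=3.8,fy=3.8,interpolation=cv2.INTER_CUBIC))
print(w2pix(c,[BOX+n*0+[0,0,z] for z in(177,131,34)]))
E
```

```text
plinth far edge mid (exp +32) 33.94005115664047 1.7861064218577523
floor far edge (exp +75) 67.47933069967608 -5.712063477878925
wall far outer (85) 87.64241896951404 1.8979327252088827
wall near outer(-85) -80.74241348724154 2.938876988120521
[[250.4596639  192.90409701]
 [250.82921687 183.52482601]
 [251.35886898 170.08223196]]
```

View pics/w5c.png

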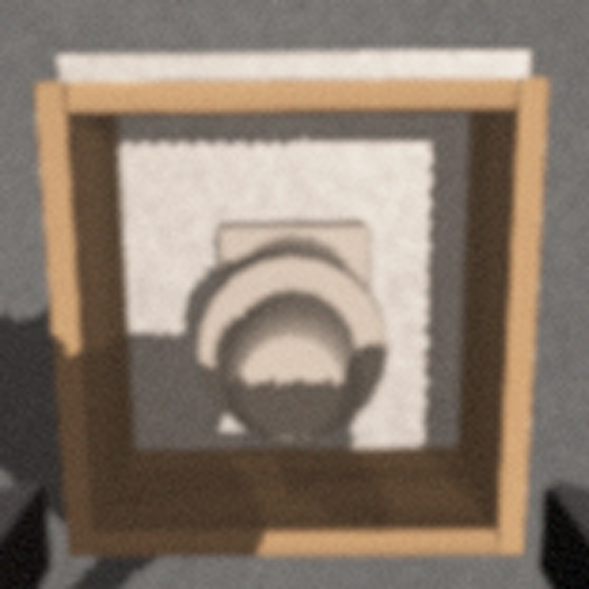

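The crop shows the baluster upright. Its plinth is within about 3 mm of the box centre and parallel to the walls, and the gripper is clear.

```bash
python3 -c "
from plant import env
print(env.close_job())"
```

```text
the job is handed in; nothing more can be done
None
```

The baluster was stood up on the bench and let go, then set down in the mould box, and the job was handed in at about 26 s; my last view showed it upright, within about 3 mm of centre and parallel to the walls, but no verdict came back.

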